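# Size an easel peg on the ring gauge

### The arm

A 6-joint arm with a two-finger parallel gripper is mounted at the origin on the work surface. World frame = base frame: x ahead of the robot, y to its left, z up, the work surface at z = 0. Lengths are in m, angles in degrees, forces in N, time in s.
With the tool pointing down it reaches from about 0.35 to 1 m from the base axis. Payload 7.1 kg.
Tool frame: the origin (TCP) lies between the finger pads; the fingertips stand 8 mm ahead of it and the grasp point (between the pads) lies 11 mm behind it (ctrl.tip_extent is the distance from the TCP to the fingertips, in m); z points along the fingers, y is the line along which they close (so a half turn about z gives the same grasp; the last joint's range is limited). The gripper opens to 85 mm and grips with 20 to 120 N. Pads are 22 mm wide; open, the fingers measure 114 mm over their backs; the gripper's body (76 mm by 85 mm) begins 54 mm behind the grasp point. The pads swing forward as they close: fully open they stand 13 mm farther back than shut.
Start: joints at [67.895, 24.242, 93.386, -0, 62.372, -1.089], TCP at [0.224, 0.583, 0.239] pointing down, gripper open.
Joint ranges: [-172.04, 172.04], [-51.8, 120.97], [4.93, 147.93], [-75.15, 255.16], [6.16, 154.13], [-145.62, 145.62]. Speed limits (degrees/s): [136.94, 136.94, 172.46, 180, 180, 180].

### API

Orientations are given as [roll, pitch, yaw] about the fixed x, y, z axes, in that order (R = Rz(yaw) Ry(pitch) Rx(roll)).
In Python, from cell import ctrl gives the robot as it stands.
- The arm moves only by the shell command python3 -m pendant 'ROWS' [FORCE]. ROWS is JSON, a list of rows, each a list of 3 entries, a list of its own where there are three numbers: the shift along the tool's x, y, z in mm, then the turn, a rotation vector about the tool's x, y, z in rad, then the closure, from -1 (fully open) to 1 (shut), so that 0 is half open. A call has 1 to 20 rows; each row is the pose to reach, as a shift and turn from the pose commanded when the call began, along the tool's axes at that moment; what a row does not reach only later rows make up. A row lasts 1/12 s, in which the tool goes at most 41.7 mm and 7.16 degrees, less where a joint would pass 70% of its speed; a pose out of reach is approached as far as the arm can. A call with a gripper value outside its range is refused whole. The fingers move at their own pace and stop on an object; FORCE is the grip in N (left out, the last holds). Time passes only in rows, so rows that repeat a pose let the fingers close. It gives the time, the measured TCP pose, the force, the opening and the grip force at its end, in the units of the state.
- ctrl.read_state(): the state, without advancing time (a new reading comes with each control period).
- ctrl.grab_frame(name): name is "scene" or "top"; returns the picture (480x640x3 uint8, red, green, blue); there is no depth.
- ctrl.calibration(name): a dict with "fx", "fy", "cx", "cy" (pixels), "origin" and "attitude" of the camera in the world. Camera axes: x right, y down, z forward; pixel columns grow to the right and rows downward; lengths in m; the calibration is good to about 2 mm. A picture is of the moment at which its call begins. calibration takes no time and is no camera call.
- ctrl.close_job(): hands the job in; it is judged then, once.
The state is a dict: "clock": time; "joint_pos": joint angles; "qvel": joint speeds; "effort": joint torques, N m; "position": TCP position; "tcp_rot": TCP orientation; "wrist_force": force on the tool from outside, world axes, zero at the start; "torque": the same for the moment, N m; "finger_gap": finger opening in m; "gripper_force": force on a finger pad.
Only numpy, scipy, OpenCV 4.12 (cv2) and the standard library are available. Lean on these libraries where they do the work, as an engineer would, in place of code of your own. Each camera call takes 0.05 s, during which the arm holds its last target. There are 200 camera calls.

### The job

Find the size of the easel peg that stands on the cork tile: lower it foot first through the steel rings of the gauge rack one after the other, starting at the widest, each time until its foot shows below the ring, and go on down the row until a ring stops it (do not force it). Then set it down standing upright in the compartment beside the narrowest ring that it went through. Leave the other two pegs and the things around where they are.

Things in the scene. Friction and masses are not known exactly. Their poses are not given: they have to be found in the camera images.
- peg_a_mid (a point): Peg: one of three plain round beech pegs, all 130 mm long, upright at the start, with a 3 mm 45-degree chamfer round the foot and a slightly domed top. The three are 26, 32 and 38 mm thick; try it in the rings to find out which it is. 50 to 105 g. This point is at its centre, 65 mm above its foot; z along the peg, up
- peg_a_foot (a point): Centre of the underside (foot) of the same peg, 65 mm below its centre
- peg_b_mid (a point): Another of the three pegs, described at peg_a; this point is its centre, half-way up, z up along the peg
- peg_b_foot (a point): Centre of the underside (foot) of the same peg, 65 mm below its centre
- peg_c_mid (a point): Another of the three pegs, described at peg_a; this point is its centre, half-way up, z up along the peg
- peg_c_foot (a point): Centre of the underside (foot) of the same peg, 65 mm below its centre
- tile: Flat square cork tile, 100 x 100 x 6 mm, fixed on the bench; the peg to be sized stands on it, within 20 mm of its middle. Origin: centre of its underside, on the bench
- board: Thin plywood board, 70 x 190 x 6 mm, fixed on the bench; the two other pegs wait on it, 90 mm apart. Origin: centre of its underside
- rack: Peg gauge: a fixed wooden rack, 170 mm in x and 286 mm in y, with a steel bar carrying four steel rings in a row along its y, and a row of four open compartments beside them on its +x side (the side away from the robot). Its end cheeks and the rings reach 85 mm above the bench. The base board is 8 mm thick, and the bar runs along the -x edge, 31 mm from the ring axes. Origin: centre of its underside; z up
- ring_1 (a point): First, widest ring: upright-axis steel ring of 41 mm bore, 4 mm wall, 20 mm tall, its upper edge 85 mm above the bench. This point: centre of its mouth, level with its upper edge. The rings are 65 mm apart, in order from +y to -y of the rack; below them is 57 mm of free space down to the base board. A peg that fits goes through with 3 mm to spare; one too thick stops with its foot 1 to 4 mm inside the mouth. Axes as the rack's
- ring_2 (a point): Second ring: upright-axis steel ring of 35 mm bore, 4 mm wall, 20 mm tall, its upper edge 85 mm above the bench. This point: centre of its mouth, level with its upper edge. Axes as the rack's
- ring_3 (a point): Third ring: upright-axis steel ring of 29 mm bore, 4 mm wall, 20 mm tall, its upper edge 85 mm above the bench. This point: centre of its mouth, level with its upper edge. Axes as the rack's
- ring_4 (a point): Fourth, narrowest ring: upright-axis steel ring of 23 mm bore, 4 mm wall, 20 mm tall, its upper edge 85 mm above the bench. This point: centre of its mouth, level with its upper edge. Axes as the rack's
- cell_1 (a point): Compartment beside ring 1 (85 mm from the ring's axis in the rack's +x): this point is the centre of its floor, 8 mm above the bench. Inside 72 mm (x) by 59 mm (y), walls 45 mm above the floor; open on top. Empty.
- cell_2 (a point): Compartment beside ring 2 (85 mm from the ring's axis in the rack's +x): this point is the centre of its floor, 8 mm above the bench. Inside 72 mm (x) by 59 mm (y), walls 45 mm above the floor; open on top. Empty.
- cell_3 (a point): Compartment beside ring 3 (85 mm from the ring's axis in the rack's +x): this point is the centre of its floor, 8 mm above the bench. Inside 72 mm (x) by 59 mm (y), walls 45 mm above the floor; open on top. Empty.
- cell_4 (a point): Compartment beside ring 4 (85 mm from the ring's axis in the rack's +x): this point is the centre of its floor, 8 mm above the bench. Inside 72 mm (x) by 59 mm (y), walls 45 mm above the floor; open on top. Three thin 16 mm pegs, at most 64 mm tall, already stand in it, fixed.
- jar: Bystander: lidded amber glass jar, 72 mm across, 95 mm tall. Origin: centre of its underside
- tin: Bystander: paint tin, 96 mm across, 104 mm tall. Origin: centre of its underside
- brush_pot: Bystander: white pot with brushes, 80 mm across, brushes up to 185 mm high. Origin: centre of its underside
Things that resemble listed ones, but are neither listed nor needed, are in the scene too. Several things have the shape of the tile; the one meant has the colours described above. Leave any blue look-alike of the part that bears peg_c_mid alone.

How it is judged (in metres and radians):
On the way, in this order (a step that is already met when the one before it is completed fails the run):
1. the peg is lowered through the first, widest ring until its foot is at least 5 mm below the ring's underside (((horizontal distance between peg_c_foot and ring_1 below 0.006 m and z of peg_c_foot in the frame of ring_1 below -0.025 m) or (horizontal distance between peg_a_foot and ring_1 below 0.006 m and z of peg_a_foot in the frame of ring_1 below -0.025 m) or (horizontal distance between peg_b_foot and ring_1 below 0.006 m and z of peg_b_foot in the frame of ring_1 below -0.025 m))), for 0.1 s.
2. the peg is tried in the second ring: it goes through in the same way, or, if too thick, rests with its foot stopped in the mouth (((horizontal distance between peg_c_foot and ring_2 below 0.008 m and z of peg_c_foot in the frame of ring_2 between -0.015 and 0.004 m and contact force between peg_c and rack above 0.5 N) or (horizontal distance between peg_a_foot and ring_2 below 0.006 m and z of peg_a_foot in the frame of ring_2 below -0.025 m) or (horizontal distance between peg_b_foot and ring_2 below 0.006 m and z of peg_b_foot in the frame of ring_2 below -0.025 m))), for 0.1 s.
3. the peg is tried in the third ring in the same way (if the second had stopped it: it is lifted clear of the second ring instead) ((z of peg_c_foot in the frame of ring_2 above 0.01 m or (horizontal distance between peg_a_foot and ring_3 below 0.008 m and z of peg_a_foot in the frame of ring_3 between -0.015 and 0.004 m and contact force between peg_a and rack above 0.5 N) or (horizontal distance between peg_b_foot and ring_3 below 0.006 m and z of peg_b_foot in the frame of ring_3 below -0.025 m))), for 0.05 s.
4. the thinnest peg is stopped by the fourth ring; the middle one is lifted clear of the third; the thickest is brought over or into its compartment ((horizontal distance between peg_c_foot and cell_1 below 0.03 m or z of peg_a_foot in the frame of ring_3 above 0.01 m or (horizontal distance between peg_b_foot and ring_4 below 0.008 m and z of peg_b_foot in the frame of ring_4 between -0.015 and 0.004 m and contact force between peg_b and rack above 0.5 N))), for 0.05 s.
At the end, for the whole second after the job is handed in: The tile's peg stands still on the floor of the compartment beside the narrowest ring it went through (38 mm: first, 32: second, 26: third), upright within 0.1 rad, foot within 30 mm (x) and 25 mm (y) of its middle; no peg within 80 mm of the tile; the others moved under 20 mm (((x of peg_c_foot in the frame of cell_1 between -0.03 and 0.03 m and y of peg_c_foot in the frame of cell_1 between -0.025 and 0.025 m and z of peg_c_foot in the frame of cell_1 below 0.006 m and angle between peg_c_mid's own z axis and vertical below 0.1 rad and linear speed of peg_c below 0.02 m/s and horizontal distance between each of peg_c_mid, peg_a_mid, peg_b_mid and tile above 0.08 m and distance of each of peg_a_mid, peg_b_mid from where it was at the start of the episode below 0.02 m) or (x of peg_a_foot in the frame of cell_2 between -0.03 and 0.03 m and y of peg_a_foot in the frame of cell_2 between -0.025 and 0.025 m and z of peg_a_foot in the frame of cell_2 below 0.006 m and angle between peg_a_mid's own z axis and vertical below 0.1 rad and linear speed of peg_a below 0.02 m/s and horizontal distance between each of peg_a_mid, peg_c_mid, peg_b_mid and tile above 0.08 m and distance of each of peg_c_mid, peg_b_mid from where it was at the start of the episode below 0.02 m) or (x of peg_b_foot in the frame of cell_3 between -0.03 and 0.03 m and y of peg_b_foot in the frame of cell_3 between -0.025 and 0.025 m and z of peg_b_foot in the frame of cell_3 below 0.006 m and angle between peg_b_mid's own z axis and vertical below 0.1 rad and linear speed of peg_b below 0.02 m/s and horizontal distance between each of peg_b_mid, peg_c_mid, peg_a_mid and tile above 0.08 m and distance of each of peg_c_mid, peg_a_mid from where it was at the start of the episode below 0.02 m))); the robot touches nothing.
It fails at once if the jar, the tin or the brush pot is moved more than 30 mm (distance of any of jar, tin, brush_pot from where it was at the start of the episode above 0.03 m).
It fails at once if a second peg is moved more than 20 mm (distance of each of peg_c_mid, peg_a_mid from where it was at the start of the episode above 0.02 m or distance of each of peg_c_mid, peg_b_mid from where it was at the start of the episode above 0.02 m or distance of each of peg_a_mid, peg_b_mid from where it was at the start of the episode above 0.02 m).
It fails at once if the peg is pressed against the rack with more than 60 N (contact force between any of peg_c, peg_a, peg_b and rack above 60 N).
It fails at once if the peg is dropped into a compartment (faster than 0.5 m/s with its foot within 45 mm of a compartment's floor) ((horizontal distance between peg_c_foot and cell_1 below 0.035 m and z of peg_c_foot in the frame of cell_1 below 0.045 m and linear speed of peg_c above 0.5 m/s) or (horizontal distance between peg_c_foot and cell_2 below 0.035 m and z of peg_c_foot in the frame of cell_2 below 0.045 m and linear speed of peg_c above 0.5 m/s) or (horizontal distance between peg_c_foot and cell_3 below 0.035 m and z of peg_c_foot in the frame of cell_3 below 0.045 m and linear speed of peg_c above 0.5 m/s) or (horizontal distance between peg_a_foot and cell_1 below 0.035 m and z of peg_a_foot in the frame of cell_1 below 0.045 m and linear speed of peg_a above 0.5 m/s) or (horizontal distance between peg_a_foot and cell_2 below 0.035 m and z of peg_a_foot in the frame of cell_2 below 0.045 m and linear speed of peg_a above 0.5 m/s) or (horizontal distance between peg_a_foot and cell_3 below 0.035 m and z of peg_a_foot in the frame of cell_3 below 0.045 m and linear speed of peg_a above 0.5 m/s) or (horizontal distance between peg_b_foot and cell_1 below 0.035 m and z of peg_b_foot in the frame of cell_1 below 0.045 m and linear speed of peg_b above 0.5 m/s) or (horizontal distance between peg_b_foot and cell_2 below 0.035 m and z of peg_b_foot in the frame of cell_2 below 0.045 m and linear speed of peg_b above 0.5 m/s) or (horizontal distance between peg_b_foot and cell_3 below 0.035 m and z of peg_b_foot in the frame of cell_3 below 0.045 m and linear speed of peg_b above 0.5 m/s)).
It also fails if it takes over 72 s, if anything falls off the work surface, if the arm or the gripper's body presses on something with over 40 N, if the wrist force passes 120 N, or if a joint passes its speed limit or range.

## Working session

There is one attempt and no reset: what is moved stays moved. The work goes in short steps, Python scripts to look and compute and a shell command to move; the robot and the scene stay as the last step left them, time stands still between calls to the robot, and variables do not carry over. Pictures are saved under pics/ and viewed, at most 13 in all, crops included, and the job is handed in when it is done.

```bash
mkdir -p pics; ls; python3 - <<'E'
from cell import ctrl
import cv2
for n in("scene","top"):
    cv2.imwrite(f"pics/{n}0.png",ctrl.grab_frame(n)[:,:,::-1]); print(n,ctrl.calibration(n))
print(ctrl.read_state(),ctrl.tip_extent)
E
```

```text
pics
scene {'fx': 506.9355466409412, 'fy': 506.9355466409412, 'cx': 322.00738212405133, 'cy': 232.79741711764586, 'origin': array([ 1.09722121, -0.85475468,  1.07405218]), 'attitude': array([-135.94532129,   -0.42009057,   32.81123759])}
top {'fx': 494.67228774353475, 'fy': 494.67228774353475, 'cx': 314.1082131237102, 'cy': 242.71497919507505, 'origin': array([ 0.38556178, -0.03838574,  1.27072454]), 'attitude': array([-172.04063475,    1.61923656,  -90.87126118])}
{'clock': 0.1, 'joint_pos': array([ 6.78971036e+01,  2.42815080e+01,  9.34306834e+01, -3.34540747e-04,
        6.23744928e+01, -1.08729176e+00]), 'qvel': array([-0.02474546, -0.12037043, -0.11775615,  0.0838488 ,  0.0580995 ,
        0.04711114]), 'effort': array([ 6.71837261e-04, -5.58433843e+01, -2.82446015e+01,  8.75423893e-05,
        2.96429083e-03,  8.40615769e-06]), 'position': array([0.22390243, 0.58294735, 0.23858269]), 'tcp_rot': array([-1.79913326e+02, -1.34877782e-03,  1.58984550e+02]), 'wrist_force': array([-0.09847113,  0.5456858 ,  0.4263576 ]), 'torque': array([ 0.00881731, -0.02301225, -0.03195838]), 'gripper_force': 0.0, 'finger_gap': 0.0855543945887375} 0.008
```

View pics/scene0.png

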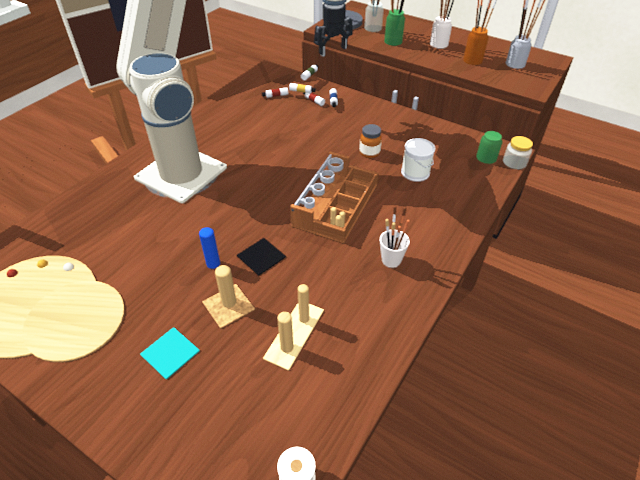

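View pics/top0.png

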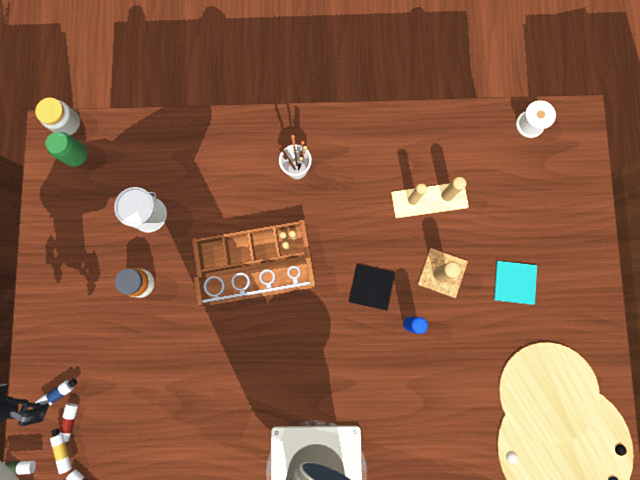

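Top view: rack rings at about (214,287), (241,282), (267,277), (293,272). The tile is near (443,273) with its peg top at (452,270), and the other pegs are on the board at about (418,190) and (456,187). I'll enlarge these.

```bash
cat > h.py <<'E'
import numpy as np,cv2
from scipy.spatial.transform import Rotation as R
from cell import ctrl
def cam(n):
    c=ctrl.calibration(n); return c,R.from_euler('xyz',c['attitude'],degrees=True).as_matrix(),np.array(c['origin'])
def ray(n,u,v,z):
    c,A,o=cam(n); d=A@[(u-c['cx'])/c['fx'],(v-c['cy'])/c['fy'],1]; return o+d*(z-o[2])/d[2]
def proj(n,P):
    c,A,o=cam(n); p=A.T@(np.array(P)-o); return c['cx']+c['fx']*p[0]/p[2],c['cy']+c['fy']*p[1]/p[2]
def crop(im,x,y,w,h,k): return cv2.resize(im[y:y+h,x:x+w],None,fx=k,fy=k,interpolation=cv2.INTER_CUBIC)
E
python3 - <<'E'
from h import *
t=cv2.imread("pics/top0.png");s=cv2.imread("pics/scene0.png")
a=crop(t,190,215,130,95,6)
cv2.imwrite("pics/c1.png",a)
b=np.hstack([crop(t,410,240,65,65,6),crop(s,195,260,65,70,6)[:390]])
cv2.imwrite("pics/c2.png",b)
E
```

```text
(no output)
```

View pics/c1.png

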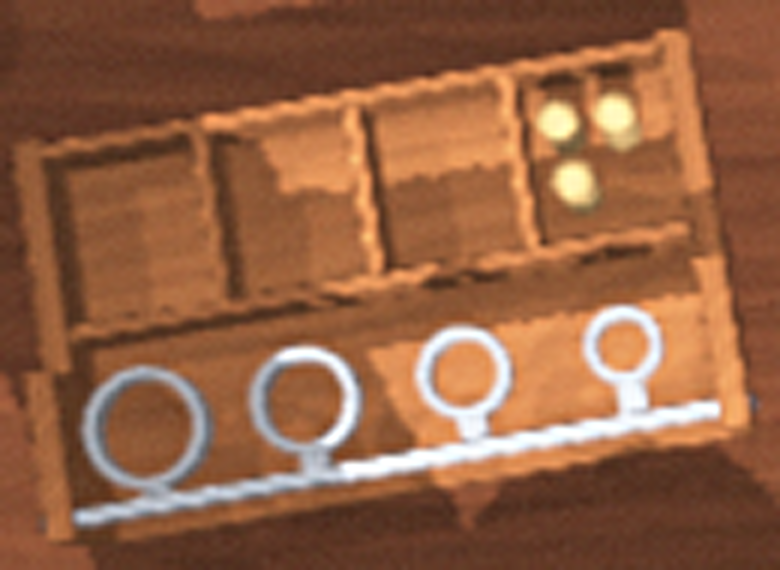

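View pics/c2.png

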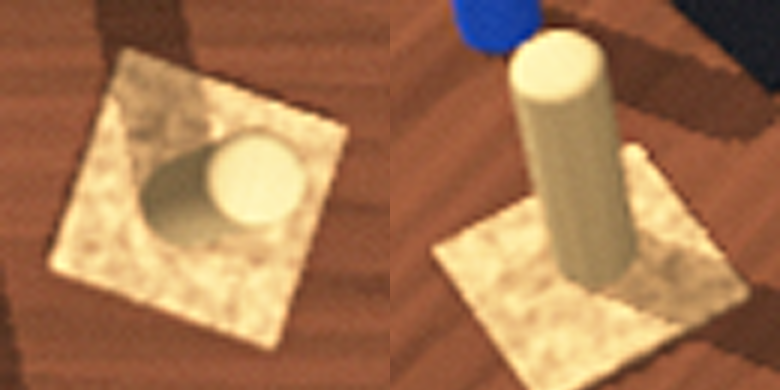

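Crops show (top) ring mouths at crop px (146,428), (305,400), (463,372), (622,345), with the bar below. The peg top is at (256,180), about 96 px wide, and its foot is near (185,205).

```bash
python3 - <<'E'
from h import *
np.set_printoptions(precision=4,suppress=True)
f=lambda x,y,ox,oy:((x+.5)/6-.5+ox,(y+.5)/6-.5+oy)
P=np.array([ray("top",*f(x,y,190,215),.085) for x,y in[(146,428),(305,400),(463,372),(622,345)]])
print(P,np.linalg.norm(np.diff(P,axis=0),axis=1))
d=P[0]-P[3];yaw=np.degrees(np.arctan2(-d[0],d[1]));print("yaw",yaw)
u=d/np.linalg.norm(d);m=P.mean(0);F=[m+u*.065*k for k in(1.5,.5,-.5,-1.5)];print("fit",np.array(F))
t=ray("top",*f(256,180,410,240),.136);print("peg top",t)
print("diam",np.linalg.norm(ray("top",*f(208,180,410,240),.136)-ray("top",*f(304,180,410,240),.136)))
print("peg scene top",ray("scene",*f(558-390,68,195,260),.136))
print("foot pred",[ (np.array(proj(n,[t[0],t[1],.006]))-o)*6 for n,o in(("top",(410,240)),("scene",(195,260)))])
print("scene rings",[np.round(proj("scene",p),1) for p in F])
C=np.array([ray("top",*f(x,y,410,240),.006) for x,y in[(125,48),(348,127),(273,350),(50,268)]]);print("tile",C,C.mean(0))
E
python3 - <<'E'
import sys;sys.path.insert(0,'.')
from h import *
s=cv2.imread("pics/scene0.png")
cv2.imwrite("pics/c3.png",crop(s,285,145,100,100,6))
E
```

```text
[[0.4516 0.2353 0.085 ]
 [0.4617 0.1713 0.085 ]
 [0.4719 0.1078 0.085 ]
 [0.4816 0.0438 0.085 ]] [0.0648 0.0644 0.0647]
yaw 8.902684063497482
fit [[0.4516 0.2359 0.085 ]
 [0.4617 0.1717 0.085 ]
 [0.4717 0.1075 0.085 ]
 [0.4818 0.0432 0.085 ]]
peg top [ 0.4768 -0.323   0.136 ]
diam 0.036233903591717014
peg scene top [ 0.4808 -0.3255  0.136 ]
foot pred [array([177.3341, 203.4751]), array([202.5365, 251.3988])]
scene rings [array([335.1, 162. ]), array([326.8, 174. ]), array([318.1, 186.7]), array([308.9, 200.1])]
tile [[ 0.5447 -0.3032  0.006 ]
 [ 0.5091 -0.3956  0.006 ]
 [ 0.4156 -0.3589  0.006 ]
 [ 0.4515 -0.2672  0.006 ]] [ 0.4802 -0.3312  0.006 ]
```

View pics/c3.png

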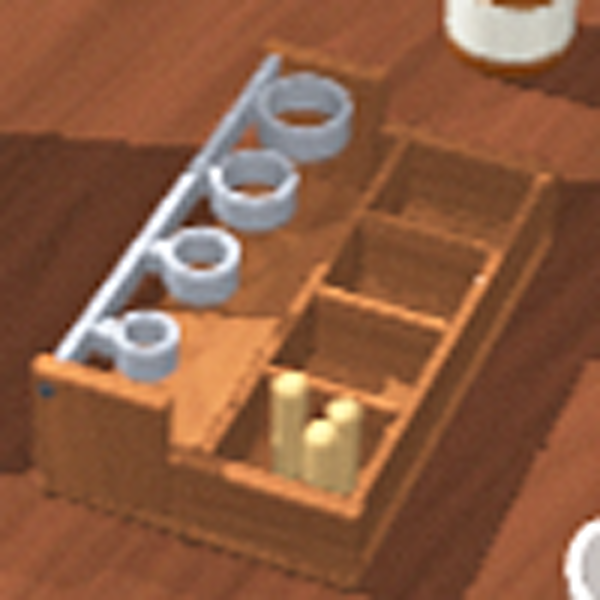

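```bash
python3 -m pendant '[[[-394,-366,0],[0,0,1.3],-1],[[-394,-366,0],[0,0,1.3],-1],[[-394,-366,0],[0,0,1.3],-1],[[-394,-366,0],[0,0,1.3],-1],[[-394,-366,0],[0,0,1.3],-1],[[-394,-366,0],[0,0,1.3],-1],[[-394,-366,0],[0,0,1.3],-1],[[-394,-366,0],[0,0,1.3],-1],[[-394,-366,0],[0,0,1.3],-1],[[-394,-366,0],[0,0,1.3],-1],[[-394,-366,0],[0,0,1.3],-1],[[-563,-755,0],[0,0,2.62],-1],[[-563,-755,0],[0,0,2.62],-1],[[-563,-755,0],[0,0,2.62],-1],[[-563,-755,0],[0,0,2.62],-1],[[-563,-755,0],[0,0,2.62],-1],[[-563,-755,0],[0,0,2.62],-1],[[-563,-755,0],[0,0,2.62],-1],[[-563,-755,0],[0,0,2.62],-1],[[-563,-755,0],[0,0,2.62],-1]]' 30
cat >> h.py <<'E'
def to(x,y,z,yaw):
    s=ctrl.read_state();T=R.from_euler('xyz',s['tcp_rot'],degrees=True)
    G=R.from_euler('xyz',[180,0,yaw],degrees=True)
    print("shift mm",np.round(T.inv().apply(np.array([x,y,z])-s['position'])*1000,1),"turn",np.round((T.inv()*G).as_rotvec(),3),
     "| t",round(s['clock'],1),"pos",np.round(s['position'],4),"rpy",np.round(s['tcp_rot'],2),"gap",round(s['finger_gap'],4),"grip",round(s['gripper_force'],1),"F",np.round(s['wrist_force'],1))
E
python3 -c "
from h import *
to(.479,-.324,.239,8.9);to(.479,-.324,.100,8.9)"
```

```text
clock: 1.77
position: [0.4653, -0.2032, 0.2392]
tcp_rot: [-180.0, 0.0, 19.7]
wrist_force: [1.8, -0.2, 0.4]
finger_gap: 0.0855
gripper_force: 0.0
shift mm [-27.7 118.4   0.2] turn [-0.     0.     0.188] | t 1.8 pos [ 0.4653 -0.2032  0.2392] rpy [-1.7999e+02  1.0000e-02  1.9660e+01] gap 0.0855 grip 0.0 F [ 1.8 -0.2  0.4]
shift mm [-27.7 118.4 139.2] turn [-0.     0.     0.188] | t 1.8 pos [ 0.4653 -0.2032  0.2392] rpy [-1.7999e+02  1.0000e-02  1.9660e+01] gap 0.0855 grip 0.0 F [ 1.8 -0.2  0.4]
```

```bash
python3 -m pendant '[[[-28,118,0],[0,0,0.188],-1],[[-28,118,0],[0,0,0.188],-1],[[-28,118,0],[0,0,0.188],-1],[[-28,118,0],[0,0,0.188],-1],[[-28,118,0],[0,0,0.188],-1],[[-28,118,0],[0,0,0.188],-1],[[-28,118,0],[0,0,0.188],-1]]'
python3 -c "
from h import *
to(.479,-.324,.100,8.9)"
```

```text
clock: 2.35
position: [0.4795, -0.3202, 0.239]
tcp_rot: [-179.9, 0.0, 9.3]
wrist_force: [0.2, -0.0, 0.7]
finger_gap: 0.0853
gripper_force: 0.0
shift mm [ -1.    3.8 139. ] turn [-0.001  0.001  0.007] | t 2.4 pos [ 0.4795 -0.3202  0.239 ] rpy [-1.7994e+02  5.0000e-02  9.3200e+00] gap 0.0853 grip 0.0 F [ 0.2 -0.   0.7]
```

```bash
python3 -m pendant '[[[-1,3,30],[0,0,0.007],-1],[[-1,4,60],[0,0,0.007],-1],[[-1,4,90],[0,0,0.007],-1],[[-1,4,120],[0,0,0.007],-1],[[-1,4,139],[0,0,0.007],-1],[[-1,4,139],[0,0,0.007],-1],[[-1,4,139],[0,0,0.007],-1],[[-1,4,139],[0,0,0.007],0],[[-1,4,139],[0,0,0.007],0.1],[[-1,4,139],[0,0,0.007],0.2],[[-1,4,139],[0,0,0.007],0.3],[[-1,4,139],[0,0,0.007],0.4],[[-1,4,139],[0,0,0.007],0.5],[[-1,4,139],[0,0,0.007],0.6],[[-1,4,139],[0,0,0.007],0.8],[[-1,4,139],[0,0,0.007],0.8],[[-1,4,139],[0,0,0.007],0.8],[[-1,4,139],[0,0,0.007],0.8]]' 30
python3 -c "
from h import *
to(.479,-.324,.100,8.9)"
```

```text
clock: 3.85
position: [0.4802, -0.3258, 0.1017]
tcp_rot: [180.0, -0.1, 8.8]
wrist_force: [-0.4, 2.3, 6.7]
finger_gap: 0.0376
gripper_force: 28.9
shift mm [-0.9 -1.9  1.7] turn [ 0.001 -0.001 -0.001] | t 3.9 pos [ 0.4802 -0.3258  0.1017] rpy [ 1.7996e+02 -8.0000e-02  8.8500e+00] gap 0.0376 grip 28.9 F [-0.4  2.3  6.7]
```

```bash
python3 -m pendant '[[[0,0,0],[0,0,0],0.2],[[0,0,0],[0,0,0],0],[[0,0,0],[0,0,0],-0.3],[[0,0,0],[0,0,0],-0.6],[[0,0,0],[0,0,-0.12],-0.9],[[0,0,0],[0,0,-0.24],-0.9],[[0,0,0],[0,0,-0.36],-0.9],[[0,0,0],[0,0,-0.48],-0.9],[[0,0,0],[0,0,-0.6],-0.9],[[0,0,0],[0,0,-0.72],-0.9],[[0,0,0],[0,0,-0.84],-0.9],[[0,0,0],[0,0,-0.96],-0.9],[[0,0,0],[0,0,-1.08],-0.9],[[0,0,0],[0,0,-1.2],-0.9],[[0,0,0],[0,0,-1.32],-0.9],[[0,0,0],[0,0,-1.44],-0.9],[[0,0,0],[0,0,-1.571],-0.9],[[0,0,0],[0,0,-1.571],-0.9],[[0,0,0],[0,0,-1.571],-0.9]]'
python3 - <<'E'
from h import *
to(.479,-.324,.100,98.9)
cv2.imwrite("pics/s2.png",crop(ctrl.grab_frame("scene")[:,:,::-1],180,220,100,110,5))
E
```

```text
clock: 5.43
position: [0.4795, -0.3256, 0.1003]
tcp_rot: [-180.0, -0.0, 98.7]
wrist_force: [-0.4, 0.1, 1.0]
finger_gap: 0.0814
gripper_force: 0.0
shift mm [ 1.7 -0.2  0.3] turn [-0.    -0.    -0.004] | t 5.4 pos [ 0.4795 -0.3256  0.1003] rpy [-179.99   -0.     98.69] gap 0.0814 grip 0.0 F [-0.4  0.1  1. ]
```

View pics/s2.png

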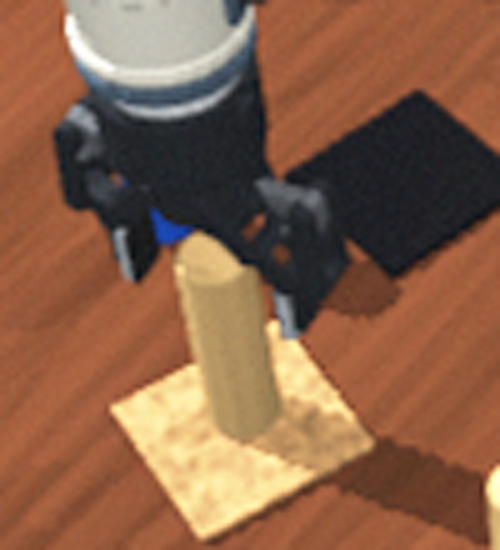

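The peg stands upright between the fingers on the tile (foot around crop px (245,435)). Now I grip it and lift.

```bash
python3 -m pendant '[[[0,0,0],[0,0,0],0],[[0,0,0],[0,0,0],0],[[0,0,0],[0,0,0],0.1],[[0,0,0],[0,0,0],0.15],[[0,0,0],[0,0,0],0.2],[[0,0,0],[0,0,0],0.3],[[0,0,0],[0,0,0],0.4],[[0,0,0],[0,0,0],0.8],[[0,0,0],[0,0,0],0.8],[[0,0,0],[0,0,0],0.8],[[0,0,0],[0,0,0],0.8],[[0,0,-10],[0,0,0],0.8],[[0,0,-25],[0,0,0],0.8],[[0,0,-50],[0,0,0],0.8],[[0,0,-80],[0,0,0],0.8],[[0,0,-110],[0,0,0],0.8],[[0,0,-140],[0,0,0],0.8],[[0,0,-140],[0,0,0],0.8],[[0,0,-140],[0,0,0],0.8]]' 50
python3 - <<'E'
from h import *
to(.4516,.2357,.24,98.9)
cv2.imwrite("pics/s3.png",crop(ctrl.grab_frame("scene")[:,:,::-1],180,190,100,120,5))
E
```

```text
clock: 7.07
position: [0.4806, -0.3261, 0.2425]
tcp_rot: [179.8, 0.2, 98.9]
wrist_force: [-0.1, 0.6, -1.5]
finger_gap: 0.0369
gripper_force: 50.2
shift mm [559.5  58.2   1.1] turn [ 0.003  0.003 -0.   ] | t 7.1 pos [ 0.4806 -0.3261  0.2425] rpy [1.7981e+02 1.7000e-01 9.8890e+01] gap 0.0369 grip 50.2 F [-0.1  0.6 -1.5]
```

View pics/s3.png

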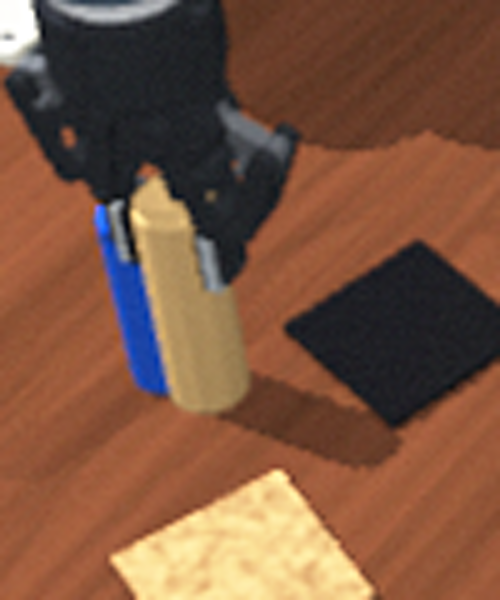

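```bash
python3 -m pendant '[[[15,2,0],[0,0,0],0.8],[[45,5,0],[0,0,0],0.8],[[80,8,0],[0,0,0],0.8],[[118,12,0],[0,0,0],0.8],[[156,16,0],[0,0,0],0.8],[[194,20,0],[0,0,0],0.8],[[232,24,0],[0,0,0],0.8],[[270,28,0],[0,0,0],0.8],[[308,32,0],[0,0,0],0.8],[[346,36,0],[0,0,0],0.8],[[384,40,0],[0,0,0],0.8],[[422,44,0],[0,0,0],0.8],[[458,48,0],[0,0,0],0.8],[[490,51,0],[0,0,0],0.8],[[518,54,0],[0,0,0],0.8],[[540,56,0],[0,0,0],0.8],[[554,58,0],[0,0,0],0.8],[[560,58,0],[0,0,0],0.8],[[560,58,0],[0,0,0],0.8],[[560,58,0],[0,0,0],0.8]]'
python3 - <<'E'
from h import *
to(.4516,.2357,.194,98.9)
a=crop(ctrl.grab_frame("scene")[:,:,::-1],285,80,90,110,5);b=crop(ctrl.grab_frame("top")[:,:,::-1],190,240,50,60,8)
cv2.imwrite("pics/s4.png",a);cv2.imwrite("pics/t4.png",b)
s=ctrl.read_state()['position'];foot=[s[0],s[1],s[2]-.094]
print((np.array(proj("scene",foot))-(285,80))*5)
E
```

```text
clock: 8.78
position: [0.4494, 0.2362, 0.2393]
tcp_rot: [-179.9, 0.1, 98.9]
wrist_force: [0.2, -0.4, -1.2]
finger_gap: 0.0367
gripper_force: 50.2
shift mm [-0.8  2.2 45.3] turn [-0.002  0.001  0.   ] | t 8.8 pos [0.4494 0.2362 0.2393] rpy [-1.7987e+02  5.0000e-02  9.8920e+01] gap 0.0367 grip 50.2 F [ 0.2 -0.4 -1.2]
[250.58800012 330.16937065]
```

View pics/s4.png

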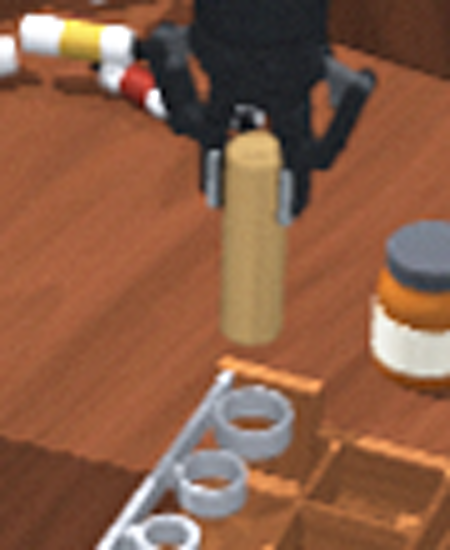

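Peg hangs upright over ring 1, foot centre at about (250,331) in the crop, where the arm pose predicts (250.6,330). Lowering to the mouth.

```bash
python3 -m pendant '[[[-1,2,10],[0,0,0],0.8],[[-1,2,25],[0,0,0],0.8],[[-1,2,40],[0,0,0],0.8],[[-1,2,48],[0,0,0],0.8],[[-1,2,53],[0,0,0],0.8],[[-1,2,56],[0,0,0],0.8],[[-1,2,59],[0,0,0],0.8],[[-1,2,61],[0,0,0],0.8],[[-1,2,63],[0,0,0],0.8],[[-1,2,65],[0,0,0],0.8],[[-1,2,65],[0,0,0],0.8],[[-1,2,65],[0,0,0],0.8]]'
python3 -c "
from h import *
to(.4516,.2357,.144,98.9)"
```

```text
clock: 9.88
position: [0.4526, 0.236, 0.1754]
tcp_rot: [180.0, -0.0, 98.9]
wrist_force: [-0.4, -0.2, -1.1]
finger_gap: 0.0368
gripper_force: 50.2
shift mm [-0.2 -1.  31.4] turn [ 0. -0. -0.] | t 9.9 pos [0.4526 0.236  0.1754] rpy [179.99  -0.    98.89] gap 0.0368 grip 50.2 F [-0.4 -0.2 -1.1]
```

```bash
python3 -m pendant '[[[0,-0.5,3],[0,0,0],0.8],[[0,-0.5,6],[0,0,0],0.8],[[0,-0.5,9],[0,0,0],0.8],[[0,-0.5,12],[0,0,0],0.8],[[0,-0.5,15],[0,0,0],0.8],[[0,-0.5,18],[0,0,0],0.8],[[0,-0.5,21],[0,0,0],0.8],[[0,-0.5,24],[0,0,0],0.8],[[0,-0.5,27],[0,0,0],0.8],[[0,-0.5,30],[0,0,0],0.8],[[0,-0.5,30],[0,0,0],0.8],[[0,-0.5,30],[0,0,0],0.8],[[0,-0.5,30],[0,0,0],0.8]]'
python3 - <<'E'
from h import *
to(.4617,.1717,.200,98.9)
cv2.imwrite("pics/s5.png",crop(ctrl.grab_frame("scene")[:,:,::-1],285,90,90,110,5))
E
```

```text
clock: 10.97
position: [0.4521, 0.2359, 0.1454]
tcp_rot: [-180.0, 0.0, 98.9]
wrist_force: [0.2, -0.2, -1.8]
finger_gap: 0.0372
gripper_force: 50.1
shift mm [-64.9  -0.4 -54.6] turn [-0.  0. -0.] | t 11.0 pos [0.4521 0.2359 0.1454] rpy [-180.      0.     98.88] gap 0.0372 grip 50.1 F [ 0.2 -0.2 -1.8]
```

View pics/s5.png

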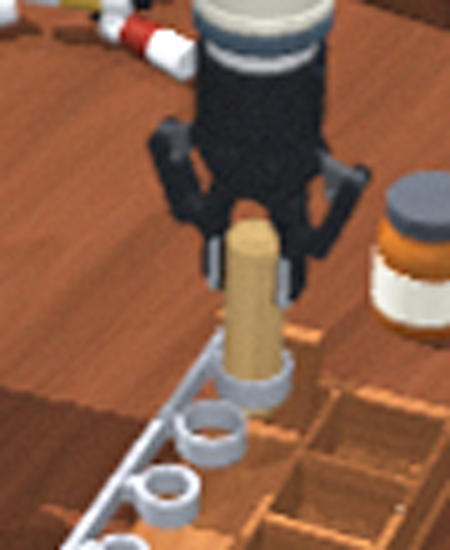

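The peg sits in ring 1 with its foot visible below the underside (about (260,410)), with almost no force. Lifting out and moving over ring 2.

```bash
python3 -m pendant '[[[0,0,-10],[0,0,0],0.8],[[0,0,-25],[0,0,0],0.8],[[0,0,-40],[0,0,0],0.8],[[0,0,-55],[0,0,0],0.8],[[0,0,-62],[0,0,0],0.8],[[0,0,-62],[0,0,0],0.8],[[-12,0,-62],[0,0,0],0.8],[[-28,0,-62],[0,0,0],0.8],[[-44,0,-62],[0,0,0],0.8],[[-58,0,-62],[0,0,0],0.8],[[-65,0,-62],[0,0,0],0.8],[[-65,0,-62],[0,0,0],0.8],[[-65,0,-55],[0,0,0],0.8],[[-65,0,-48],[0,0,0],0.8],[[-65,0,-42],[0,0,0],0.8],[[-65,0,-38],[0,0,0],0.8],[[-65,0,-36],[0,0,0],0.8],[[-65,0,-36],[0,0,0],0.8]]'
python3 -c "
from h import *
to(.4617,.1717,.175,98.9)"
```

```text
clock: 12.52
position: [0.4616, 0.1719, 0.1805]
tcp_rot: [-179.9, 0.0, 98.9]
wrist_force: [-0.4, -0.2, -0.5]
finger_gap: 0.0369
gripper_force: 50.8
shift mm [-0.2  0.1  5.5] turn [-0.001  0.     0.   ] | t 12.5 pos [0.4616 0.1719 0.1805] rpy [-1.7992e+02  1.0000e-02  9.8920e+01] gap 0.0369 grip 50.8 F [-0.4 -0.2 -0.5]
```

```bash
python3 -m pendant '[[[0,0,1],[0,0,0],0.8],[[0,0,1.5],[0,0,0],0.8],[[0,0,2],[0,0,0],0.8],[[0,0,2.5],[0,0,0],0.8],[[0,0,3],[0,0,0],0.8],[[0,0,3],[0,0,0],0.8],[[0,0,3],[0,0,0],0.8]]'
python3 -c "
from h import *
to(.4617,.1717,.175,98.9)"
```

```text
clock: 13.1
position: [0.4623, 0.1717, 0.1785]
tcp_rot: [180.0, 0.0, 98.9]
wrist_force: [0.7, 0.1, -1.0]
finger_gap: 0.0372
gripper_force: 51.0
shift mm [ 0.1 -0.6  3.5] turn [ 0.001  0.    -0.   ] | t 13.1 pos [0.4623 0.1717 0.1785] rpy [179.97   0.    98.88] gap 0.0372 grip 51.0 F [ 0.7  0.1 -1. ]
```

```bash
python3 -m pendant '[[[0,0,0.5],[0,0,0],0.8],[[0,0,1],[0,0,0],0.8],[[0,0,1.5],[0,0,0],0.8],[[0,0,1.5],[0,0,0],0.8],[[0,0,1.5],[0,0,0],0.8],[[0,0,1.5],[0,0,0],0.8]]'
python3 -c "
from h import *
to(.4617,.1717,.175,98.9)"
```

```text
clock: 13.6
position: [0.4628, 0.1716, 0.1775]
tcp_rot: [179.9, 0.0, 98.9]
wrist_force: [0.5, -2.1, 5.6]
finger_gap: 0.037
gripper_force: 51.7
shift mm [ 0.3 -1.1  2.5] turn [ 0.002  0.    -0.   ] | t 13.6 pos [0.4628 0.1716 0.1775] rpy [1.7991e+02 1.0000e-02 9.8890e+01] gap 0.037 grip 51.7 F [ 0.5 -2.1  5.6]
```

Contact, about 7 N up, at the predicted stop height. I'll hold with slightly more press to confirm.

```bash
python3 -m pendant '[[[0,0,0.5],[0,0,0],0.8],[[0,0,1],[0,0,0],0.8],[[0,0,1],[0,0,0],0.8],[[0,0,1],[0,0,0],0.8],[[0,0,1],[0,0,0],0.8]]'
python3 - <<'E'
from h import *
to(.4617,.1717,.175,98.9)
a=crop(ctrl.grab_frame("scene")[:,:,::-1],275,100,90,110,5)
cv2.imwrite("pics/s6.png",a)
E
```

```text
clock: 14.02
position: [0.463, 0.1716, 0.1772]
tcp_rot: [179.9, 0.0, 98.9]
wrist_force: [-0.9, -2.8, 13.5]
finger_gap: 0.0366
gripper_force: 52.6
shift mm [ 0.3 -1.3  2.2] turn [ 0.002  0.    -0.   ] | t 14.0 pos [0.463  0.1716 0.1772] rpy [1.7988e+02 1.0000e-02 9.8890e+01] gap 0.0366 grip 52.6 F [-0.9 -2.8 13.5]
```

View pics/s6.png

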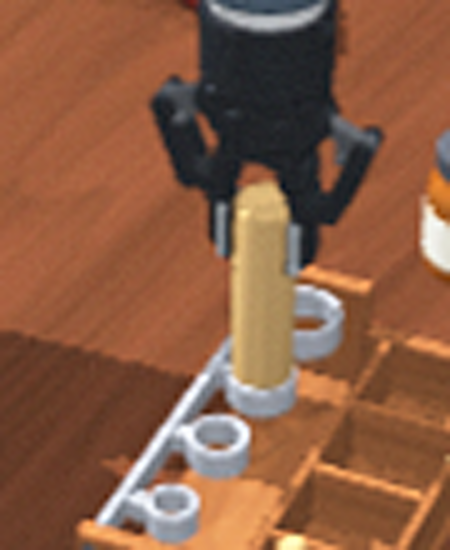

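The peg rests on ring 2's rim (about (262,383)), stopped with 13.5 N: it is the 38 mm peg, so it goes in compartment 1.

```bash
python3 -m pendant '[[[0,0,-5],[0,0,0],0.8],[[0,0,-15],[0,0,0],0.8],[[0,0,-30],[0,0,0],0.8],[[0,0,-40],[0,0,0],0.8],[[0,0,-40],[0,0,0],0.8],[[0,0,-40],[0,0,0],0.8],[[10,12,-40],[0,0,0],0.8],[[24,32,-40],[0,0,0],0.8],[[38,52,-40],[0,0,0],0.8],[[52,70,-40],[0,0,0],0.8],[[61,80,-40],[0,0,0],0.8],[[65,84,-40],[0,0,0],0.8],[[65,84,-40],[0,0,0],0.8],[[65,84,-40],[0,0,0],0.8]]'
python3 - <<'E'
from h import *
to(.5356,.2488,.102,98.9)
a=crop(ctrl.grab_frame("scene")[:,:,::-1],285,80,110,110,5)
cv2.imwrite("pics/s7.png",a)
E
```

```text
clock: 15.23
position: [0.5341, 0.2483, 0.2149]
tcp_rot: [-179.9, 0.0, 98.9]
wrist_force: [0.3, 0.5, -2.1]
finger_gap: 0.0371
gripper_force: 51.0
shift mm [  0.3   1.8 112.9] turn [-0.002  0.001  0.   ] | t 15.2 pos [0.5341 0.2483 0.2149] rpy [-1.7988e+02  4.0000e-02  9.8900e+01] gap 0.0371 grip 51.0 F [ 0.3  0.5 -2.1]
```

View pics/s7.png

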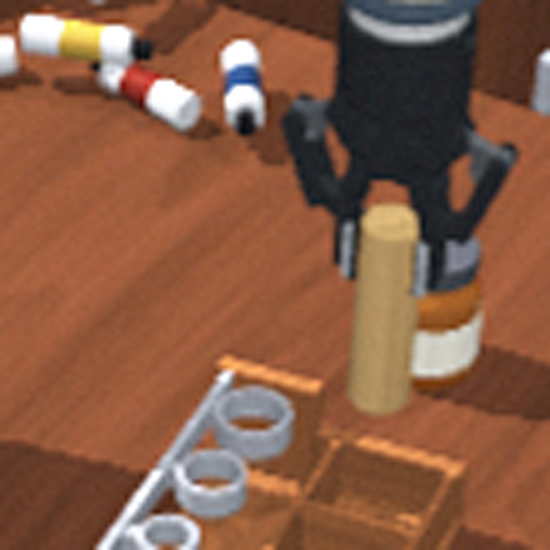

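The peg hangs upright above compartment 1 (foot around (380,400)), clear of the jar. Lowering.

```bash
python3 -m pendant '[[[0,1.5,8],[0,0,0],0.8],[[0,1.5,20],[0,0,0],0.8],[[0,1.5,32],[0,0,0],0.8],[[0,1.5,44],[0,0,0],0.8],[[0,1.5,56],[0,0,0],0.8],[[0,1.5,68],[0,0,0],0.8],[[0,1.5,80],[0,0,0],0.8],[[0,1.5,90],[0,0,0],0.8],[[0,1.5,98],[0,0,0],0.8],[[0,1.5,104],[0,0,0],0.8],[[0,1.5,107],[0,0,0],0.8],[[0,1.5,109],[0,0,0],0.8],[[0,1.5,110],[0,0,0],0.8],[[0,1.5,111],[0,0,0],0.8],[[0,1.5,111],[0,0,0],0.8],[[0,1.5,111],[0,0,0],0.8]]'
python3 -c "
from h import *
to(.5356,.2488,.102,98.9)"
```

```text
clock: 16.62
position: [0.5368, 0.2492, 0.1052]
tcp_rot: [180.0, -0.0, 98.9]
wrist_force: [-0.1, 0.9, -0.6]
finger_gap: 0.0369
gripper_force: 51.0
shift mm [-0.2 -1.2  3.2] turn [ 0.001 -0.    -0.   ] | t 16.6 pos [0.5368 0.2492 0.1052] rpy [ 1.7996e+02 -1.0000e-02  9.8880e+01] gap 0.0369 grip 51.0 F [-0.1  0.9 -0.6]
```

```bash
python3 -m pendant '[[[0,0,1],[0,0,0],0.8],[[0,0,2],[0,0,0],0.8],[[0,0,3],[0,0,0],0.8],[[0,0,3.5],[0,0,0],0.8],[[0,0,3.5],[0,0,0],0.8],[[0,0,3.5],[0,0,0],0.8]]'
python3 -c "
from h import *
to(.5356,.2488,.102,98.9)"
```

```text
clock: 17.12
position: [0.5368, 0.2492, 0.1024]
tcp_rot: [180.0, -0.0, 98.9]
wrist_force: [-3.0, -0.5, 8.3]
finger_gap: 0.0366
gripper_force: 52.2
shift mm [-0.2 -1.2  0.4] turn [ 0.001 -0.    -0.   ] | t 17.1 pos [0.5368 0.2492 0.1024] rpy [ 1.7997e+02 -1.0000e-02  9.8880e+01] gap 0.0366 grip 52.2 F [-3.  -0.5  8.3]
```

On the floor. Opening gently and retreating upward.

```bash
python3 -m pendant '[[[0,0,-0.5],[0,0,0],0.3],[[0,0,-0.5],[0,0,0],0.15],[[0,0,-0.5],[0,0,0],0],[[0,0,-0.5],[0,0,0],-0.2],[[0,0,-0.5],[0,0,0],-0.4],[[0,0,-0.5],[0,0,0],-0.6],[[0,0,-0.5],[0,0,0],-0.6],[[0,0,-0.5],[0,0,0],-0.6],[[0,0,-8],[0,0,0],-0.6],[[0,0,-25],[0,0,0],-0.6],[[0,0,-50],[0,0,0],-0.6],[[0,0,-80],[0,0,0],-0.6],[[0,0,-110],[0,0,0],-0.6],[[0,0,-130],[0,0,0],-0.6],[[0,0,-130],[0,0,0],-0.6],[[0,0,-130],[0,0,0],-0.6],[[0,0,-130],[0,0,0],-0.6]]' 20
python3 - <<'E'
from h import *
to(.5356,.2488,.102,98.9)
cv2.imwrite("pics/s8.png",crop(ctrl.grab_frame("scene")[:,:,::-1],260,80,150,170,3.5))
E
```

```text
clock: 18.53
position: [0.536, 0.2489, 0.231]
tcp_rot: [-180.0, 0.0, 98.9]
wrist_force: [0.0, -0.3, -0.5]
finger_gap: 0.0683
gripper_force: 0.0
shift mm [  0.   -0.4 129. ] turn [-0.001  0.    -0.   ] | t 18.5 pos [0.536  0.2489 0.231 ] rpy [-1.7996e+02  1.0000e-02  9.8880e+01] gap 0.0683 grip 0.0 F [ 0.  -0.3 -0.5]
```

View pics/s8.png

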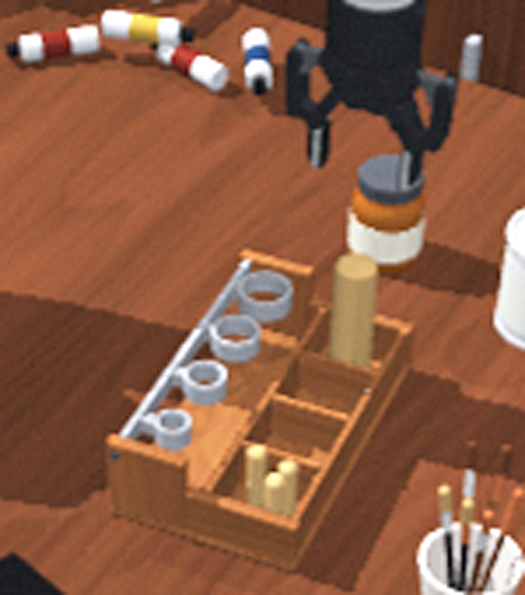

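The peg stands upright in compartment 1 (top at about (356,268) in the crop). The gripper is clear above it, and the jar, brush pot and rack look undisturbed.

```bash
python3 -c "
from cell import ctrl
print(ctrl.close_job())"
```

```text
the job is handed in; nothing more can be done
None
```

The tile's peg is the 38 mm one: it went through ring 1, was stopped by ring 2, and now stands upright in compartment 1; I handed the job in at about 18.6 s, and the system gave no verdict.

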